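Dispense the small cheeses, fill a tray and stack the second tray over it

ROBOT

A 7-joint arm with a two-finger parallel gripper is mounted at the origin on the work surface. World frame = base frame: x ahead of the robot, y to its left, z up, the work surface at z = 0. Lengths are in mm, angles in degrees, forces in N, time in s.
With the tool pointing down it reaches from about 350 to 900 mm from the base axis. Payload 7.2 kg.
Tool frame: the origin (TCP) lies where the fingers leave the gripper's body, on its centre line; the fingertips stand 80 mm ahead of it and the grasp point (between the pads) lies 61 mm ahead of it; z points along the fingers, y is the line along which they close (so a half turn about z gives the same grasp; the last joint's range is limited). The gripper opens to 88 mm and grips with 3 to 60 N. Pads are 20 mm wide; open, the fingers measure 115 mm over their backs; the gripper's body (75 mm by 178 mm) begins 61 mm behind the grasp point.
Start: joints at [71.436, 23.554, -0.728, 91.456, 0.321, 64.991, -4.71], TCP at [158.124, -604.668, 302.653] pointing down, gripper open.
Joint ranges: [-169.25, 169.25], [-16.82, 113.86], [-84.01, 82.57], [7.8, 145.47], [-59.2, 239.2], [7.22, 106.19], [-163.78, 163.78]. Speed limits (degrees/s): [136.94, 136.94, 172.46, 172.46, 180, 180, 180].

INTERFACE

Orientations are given as a 3x3 rotation matrix whose columns are the frame's x, y, z axes.
In Python, from rig import manip gives the robot as it stands.
- The arm moves only by the tool move_arm, never from a script. Its argument "deltas" is one flat list of numbers, 4 for each row, row after row: the shift along the tool's x, y, z in mm, then the turn about the tool's z in degrees. A call has exactly 8 rows; each row shifts and turns the commanded pose from where the row before left it, along the tool's axes as they then stand; what a row does not reach is not made up. A row lasts 1/8 s, in which the tool goes at most 62.5 mm and 10.7 degrees, less where a joint would pass 70% of its speed; a pose out of reach is approached as far as the arm can. A call with a gripper value outside its range is refused whole. "gripper" is the gripper command: -1 is fully open, 1 is shut, values between are in proportion, set as the call begins (left out, the last holds). The fingers move at their own pace and stop on an object; "squeeze" is the grip in N (left out, the last holds). Time passes only in rows, so rows that do not move let the fingers close, or fill a call up. It gives the time, the measured TCP pose, the force, the opening and the grip force at its end, in the units of the state.
- manip.read_state(): the state, without advancing time (a new reading comes with each control period).
- manip.read_camera(name): name is "scene" or "top" or "wrist"; returns a dict with "frame" (400x640x3 uint8, red, green, blue), "range_z" (400x640 float32, mm along the optical axis (not along the pixel's ray), 0 where there is no reading), "vfov" (degrees; the focal length in pixels is half the picture's height over the tangent of half this angle, whatever the lens; pixels are square), "cx", "cy" (the principal point, pixels), "rvec" (rotation vector, rad) and "tvec" (3), from world to camera coordinates, as OpenCV has them. Camera axes: x right, y down, z forward; pixel columns grow to the right and rows downward; lengths in mm; the calibration is good to about 2 mm. The wrist camera is an equidistant fisheye: a pixel r from the principal point sees the ray r / f radians off the axis. A picture is of the moment at which its call begins.
- manip.close_job(): hands the job in; it is judged then, once.
Trained networks look in the newest picture that a camera, given by its name, has taken for a name from the list of things; names that differ only in an ending like _2 or _b are one class to them, and where a whole thing is asked for, a point or a joint stands for the part that bears it (a point fixed in the world has none). Each returns a list of dicts, best first, with "score" (0 to 1); they miss things now and then, are a little off and sometimes report something else, mostly with a low value. They report only what shows in the picture. A call takes as long as a camera call. They do not tell look-alikes from the thing itself.
- manip.boxes_of(thing, camera): "uv" ([column, row] in pixels, amid what is visible of it).
- manip.outline_of(thing, camera): "pixels" (400x640 bool, what is visible of it) and "uv" ([column, row] in pixels, amid what is visible of it).
The state is a dict: "time": time; "joint_positions": joint angles; "joint_velocities": joint speeds; "effort": joint torques, N m; "tool_pos": TCP position; "ee_rot": TCP orientation; "wrist_force": force on the tool from outside, world axes, zero at the start; "moment": the same for the moment, N m; "grip_width": opening from 0.0 (shut) to 1.0 (fully open); "grip_force": force on a finger pad.
Only numpy, scipy, OpenCV 4.12 (cv2) and the standard library are available. Lean on these libraries where they do the work, as an engineer would, in place of code of your own. Each camera call takes 0.05 s, during which the arm holds its last target. There are 200 camera calls.

TASK

Bring all the small square cheeses together, flat on the floor of the left-hand grey tray: those in the feeder, each got out by pushing its spring slide all the way to the end and letting go so that it snaps back home and the next one drops, and any left in the right-hand tray. Then turn the emptied right-hand tray half a turn and set it squarely over the left one so that it stands level on that tray's ledges, and leave the other goods on the table undisturbed.

Things in the scene. Friction and masses are not known exactly. Their poses are not given: they have to be found in the camera images.
- feeder: Fixed steel feeder, 76 mm wide (x), 300 long (y from -175 to +125). Origin: on the table under the middle of an upright clear shaft (60 mm square outside, 52 inside, top at 90 mm) holding the cheeses; deck 10 mm high. Cheeses leave towards +y through a slot under the shaft's wall onto the bare deck, one per stroke of the slide, which sits on the -y half; they cannot be taken from the shaft otherwise.
- outlet (a point): Point on the feeder's deck (10 mm above the table), 90 mm from the feeder's origin along its +y: a pushed-out cheese ends centred here within about 5 mm.
- slide (a joint): Spring-return slide of the feeder, moving along the feeder's +y: 0 = home, 0.095 m = end stop. The spring pushes back with 3 N at home, 8 N at the end, and snaps it home when let go. Within a few mm of its end it has brought the cheese clear; only when it is home does the next cheese drop.
- slide_grip (a point): Centre of the top of the slide's upright black grip (34 mm across the feeder, 16 mm along it, top 97 mm above the table, 69 mm of it free above the slide); moves with the slide. Home it is 150 mm behind the feeder's origin (-y), at the end 55 mm; push it from behind or pinch it from above.
- cheese1: Small square firm cheese, 44 x 44 x 22 mm, about 60 g, cream white. Origin: centre of its underside, z up. Lowest in the feeder's shaft.
- cheese2: Small square firm cheese, 44 x 44 x 22 mm, about 60 g, cream white. Origin: centre of its underside, z up. Second in the feeder's shaft.
- cheese3: Small square firm cheese, 44 x 44 x 22 mm, about 60 g, cream white. Origin: centre of its underside, z up. Third in the feeder's shaft, or absent (None).
- cheese4: Small square firm cheese, 44 x 44 x 22 mm, about 60 g, cream white. Origin: centre of its underside, z up. Lies on the floor of the right tray, or absent (None).
- tray_left: Grey stack-nest tray to be filled, on the robot's left (+y), loose, 350 g. Origin: centre of its underside, z up. Floor 160 (x) by 150 mm (y), 4 mm thick, lip all round 14 mm high. A hollow carrying ridge along y in its middle (see grip_right) leaves room for two cheeses on each side, e.g. at x = +-47, y = +-38 mm. Ledges and feet: see mark_right.
- tray_right: The second tray, on the robot's right (-y), same shape, 200 to 325 g, loose. Origin and axes as for the other; at the start its x axis points roughly the same way. Turned half a turn on an equal tray, its feet rest on the other's ledges, its underside 56 mm above the other's; unturned it sinks in.
- grip_right (a point): Middle of the top of the right tray's carrying ridge, 46 mm above its underside. The ridge is 90 mm long along the tray's y, 13 mm thick at the top, 21 mm thick 20 mm lower.
- mark_right (a point): Middle of the top of the lip on the right tray's +x side, 80 mm from its centre: tells which way round it is. At each y end of a tray two uprights bear ledges 56 mm high (|y| 88 to 110 mm, x -70 to -38 and +4 to +36); at the mirrored x, flat feet 5 mm thick reach out to |y| = 106 mm at floor level.
- honey: Bystander: small glass jar, 54 mm wide, 75 mm high; origin under its centre.
- card_stand: Bystander: paper card standing in a wooden foot, 70 mm wide, 61 mm high; origin under its centre.
- weight: Bystander: brass weight, 40 mm wide, 52 mm high; origin under its centre.
- pot: Bystander: small empty white ceramic pot, 56 mm wide, 50 mm high, standing between the trays in front of the feeder; origin under its centre.
Mind the look-alikes: they are no part of the job. Leave any blue or brown look-alike of the cheese3 alone.

How it is judged (in metres and radians):
On the way, in this order (a step that is already met when the one before it is completed fails the run):
1. the slide is pushed to its end (value of joint slide above 0.089 m).
2. it is let go and snaps back (velocity of joint slide below -0.1 m/s and contact force between the fingers and slide below 0.3 N).
3. every cheese lies flat in the left tray, released, and the slide is home (x of cheese1 in the frame of tray_left between -0.065 and 0.065 m and y of cheese1 in the frame of tray_left between -0.062 and 0.062 m and z of cheese1 in the frame of tray_left between -0.004 and 0.012 m and angle between each of cheese1, cheese2, cheese3, cheese4's own z axis and vertical below 0.2 rad and x of cheese2 in the frame of tray_left between -0.065 and 0.065 m and y of cheese2 in the frame of tray_left between -0.062 and 0.062 m and z of cheese2 in the frame of tray_left between -0.004 and 0.012 m and x of cheese3 in the frame of tray_left between -0.065 and 0.065 m and y of cheese3 in the frame of tray_left between -0.062 and 0.062 m and z of cheese3 in the frame of tray_left between -0.004 and 0.012 m and x of cheese4 in the frame of tray_left between -0.065 and 0.065 m and y of cheese4 in the frame of tray_left between -0.062 and 0.062 m and z of cheese4 in the frame of tray_left between -0.004 and 0.012 m and value of joint slide below 0.008 m and contact force between the fingers and cheese1 below 0.3 N and contact force between the fingers and cheese2 below 0.3 N and contact force between the fingers and cheese3 below 0.3 N and contact force between the fingers and cheese4 below 0.3 N), for 0.2 s.
4. the right tray, turned half a turn, stands on the left tray's ledges (x of tray_right in the frame of tray_left between -0.012 and 0.012 m and y of tray_right in the frame of tray_left between -0.012 and 0.012 m and z of tray_right in the frame of tray_left between 0.051 and 0.061 m and angle between the z axis of tray_right and the z axis of tray_left, either way round below 0.06 rad and angle between the x axis of tray_right and the x axis of tray_left, either way round below 0.12 rad and x of mark_right in the frame of tray_left below -0.05 m and contact force between the fingers and tray_right below 0.3 N), for 0.3 s.
At the end, for the whole second after the job is handed in: Every cheese flat on the left tray's floor (centre within 65 x 62 mm of the tray's); slide home within 8 mm; the right tray half a turn round, centred over the left within 12 mm and 0.12 rad, level within 0.06 rad, its underside 51 to 61 mm above the other's; all at rest (x of cheese1 in the frame of tray_left between -0.065 and 0.065 m and y of cheese1 in the frame of tray_left between -0.062 and 0.062 m and z of cheese1 in the frame of tray_left between -0.004 and 0.012 m and angle between each of cheese1, cheese2, cheese3, cheese4's own z axis and vertical below 0.2 rad and x of cheese2 in the frame of tray_left between -0.065 and 0.065 m and y of cheese2 in the frame of tray_left between -0.062 and 0.062 m and z of cheese2 in the frame of tray_left between -0.004 and 0.012 m and x of cheese3 in the frame of tray_left between -0.065 and 0.065 m and y of cheese3 in the frame of tray_left between -0.062 and 0.062 m and z of cheese3 in the frame of tray_left between -0.004 and 0.012 m and x of cheese4 in the frame of tray_left between -0.065 and 0.065 m and y of cheese4 in the frame of tray_left between -0.062 and 0.062 m and z of cheese4 in the frame of tray_left between -0.004 and 0.012 m and value of joint slide below 0.008 m and x of tray_right in the frame of tray_left between -0.012 and 0.012 m and y of tray_right in the frame of tray_left between -0.012 and 0.012 m and z of tray_right in the frame of tray_left between 0.051 and 0.061 m and angle between the z axis of tray_right and the z axis of tray_left, either way round below 0.06 rad and angle between the x axis of tray_right and the x axis of tray_left, either way round below 0.12 rad and x of mark_right in the frame of tray_left below -0.05 m and linear speed of each of cheese1, cheese2, cheese3, cheese4, tray_left, tray_right below 0.02 m/s); the robot touches nothing.
It fails at once if a bystander is moved more than 60 mm or tipped over (distance of any of honey, card_stand, weight, pot from where it was at the start of the episode above 0.06 m or angle between any of honey, card_stand, weight, pot's own z axis and vertical above 0.6 rad).
Of cheese3, cheese4 only 1 to 2 are there at a start; the rules pass over those that are not, and their reading is None.
At some moment in a run one of tray_left, tray_right may be knocked a few centimetres aside while the robot is not near it.
Once in a run the grip may slacken for a moment while it holds something.
It also fails if it takes over 210 s, if anything falls off the work surface, if the arm or the gripper's body presses on something with over 40 N, if the wrist force passes 120 N, or if a joint passes its speed limit or range.

## Working session

There is one attempt and no reset: what is moved stays moved. The work goes in short steps, Python scripts to look and compute and a tool call to move; the robot and the scene stay as the last step left them, time stands still between calls to the robot, and variables do not carry over. Pictures are saved under pics/ and viewed, at most 14 in all, crops included, and the job is handed in when it is done.

Besides the shell and the picture viewer there is one more tool, called after "Request:" as name(argument=value, ...), one argument or row to a line, values as JSON. move_arm: Moves the arm, as the interface text tells. Its arguments: {"type":"object","properties":{"deltas":{"type":"array"},"gripper":{"type":"number"},"squeeze":{"type":"number"}},"required":["deltas"]}

```bash
ls; mkdir -p pics; cat > h.py <<'E'
import numpy as np, cv2
from rig import manip
def cam(n):
    c=manip.read_camera(n); c['R']=cv2.Rodrigues(np.array(c['rvec'],float))[0]; c['t']=np.array(c['tvec'],float).ravel()
    c['f']=200/np.tan(np.radians(c['vfov'])/2); return c
def save(c,n,crop=None,s=1):
    im=c['frame'][:,:,::-1]
    if crop: im=im[crop[1]:crop[3],crop[0]:crop[2]]
    cv2.imwrite('pics/'+n,cv2.resize(im,None,fx=s,fy=s,interpolation=cv2.INTER_CUBIC))
def cloud(c):  # world xyz per pixel, pinhole
    v,u=np.mgrid[:400,:640]; z=c['range_z']
    p=np.stack([(u-c['cx'])/c['f']*z,(v-c['cy'])/c['f']*z,z],-1)
    w=(p-c['t'])@c['R']; w[z<=0]=np.nan; return w
E
python3 - <<'E'
from h import *
for n in ('scene','top'):
    c=cam(n); save(c,n+'0.png'); print(n,c['R'].round(2).tolist(),(-c['R'].T@c['t']).round(),c['f'])
    w=cloud(c)
    for t in ['feeder','slide_grip','cheese1','tray_left','tray_right','honey','card_stand','weight','pot']:
        for o in manip.outline_of(t,n)[:5]:
            m=o['pixels']; q=w[m]; q=q[~np.isnan(q[:,0])]
            print(t,round(o['score'],2),np.round(o['uv']),m.sum(),np.median(q,0).round(),np.percentile(q,2,axis=0).round(),np.percentile(q,98,axis=0).round())
s=manip.read_state();print(s['ee_rot'],s['wrist_force'])
E
```

```text
pics
scene [[0.56, 0.83, 0.02], [0.63, -0.41, -0.65], [-0.53, 0.38, -0.76]] [1167. -320.  852.] 362.0175391669518
feeder 0.69 [304. 239.] 3113 [674. -39.  29.] [ 623. -170.    2.] [707. 116.  94.]
feeder 0.21 [229. 211.] 2809 [ 459. -175.    7.] [ 366. -269.    0.] [537. -60.  58.]
slide_grip 0.9 [280. 247.] 933 [ 664. -112.   30.] [ 635. -169.   21.] [684. -33.  98.]
cheese1 0.82 [373. 249.] 266 [796. 100.  22.] [768.  79.   5.] [818. 125.  25.]
cheese1 0.71 [342. 271.] 269 [801. -13.  22.] [776. -35.   9.] [823.  11.  25.]
cheese1 0.69 [317. 215.] 160 [664.   2.  77.] [647. -18.  74.] [680.  22.  79.]
cheese1 0.64 [242. 220.] 221 [ 504. -159.   26.] [ 475. -180.    8.] [ 520. -137.   29.]
tray_left 0.95 [341. 166.] 2350 [491. 213.   7.] [400. 105.  -0.] [562. 316.  58.]
tray_left 0.26 [306. 239.] 3162 [674. -39.  29.] [ 621. -170.    2.] [706. 118.  94.]
tray_right 0.82 [226. 209.] 2722 [ 460. -176.    7.] [ 367. -269.    1.] [536. -65.  57.]
honey 0.58 [400. 161.] 388 [599. 373.  50.] [572. 360.   1.] [615. 405.  78.]
card_stand 0.87 [417. 198.] 395 [739. 325.  16.] [698. 293.  -2
[... 779 characters left out ...]
18.  16.  27.]
tray_right 0.85 [404. 276.] 4966 [ 444. -170.    6.] [ 370. -266.   -0.] [533. -57.  58.]
honey 0.7 [178. 216.] 469 [584. 380.  74.] [562. 362.  18.] [607. 406.  80.]
card_stand 0.57 [210. 162.] 297 [733. 325.  16.] [719. 295.   9.] [744. 359.  65.]
weight 0.66 [444. 185.] 223 [ 681. -269.   38.] [ 668. -289.    7.] [ 701. -256.   54.]
weight 0.61 [244. 264.] 5268 [479. 213.   6.] [405. 108.   0.] [558. 313.  59.]
pot 0.82 [332. 222.] 402 [584.   7.  16.] [555. -15.   1.] [605.  34.  53.]
[[ 9.67441934e-01  2.53093073e-01  3.58106463e-05]
 [ 2.53093074e-01 -9.67441933e-01 -3.27356660e-05]
 [ 2.63595506e-05  4.07332826e-05 -9.99999999e-01]] [-0.06473556 -0.13447157 -0.25186361]
```

View pictures.

View pics/scene0.png

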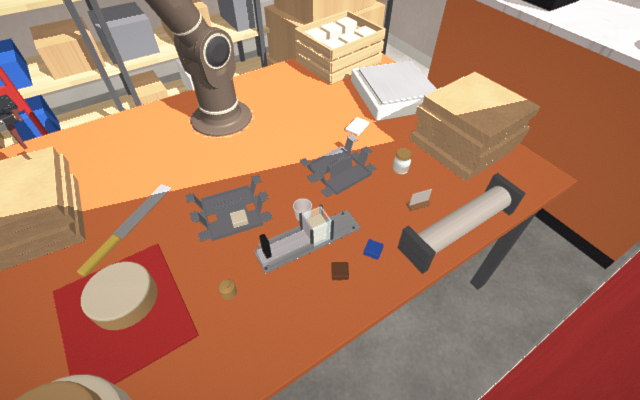

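View pics/top0.png

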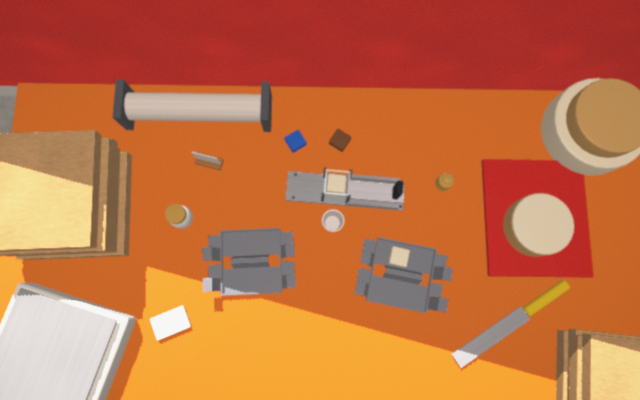

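```bash
python3 - <<'E'
import cv2
im=cv2.imread('pics/top0.png')[110:340,130:460]
cv2.imwrite('pics/top0c.png',cv2.resize(im,None,fx=2.4,fy=2.4,interpolation=cv2.INTER_CUBIC))
E
```

```text
(no output)
```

View pics/top0c.png

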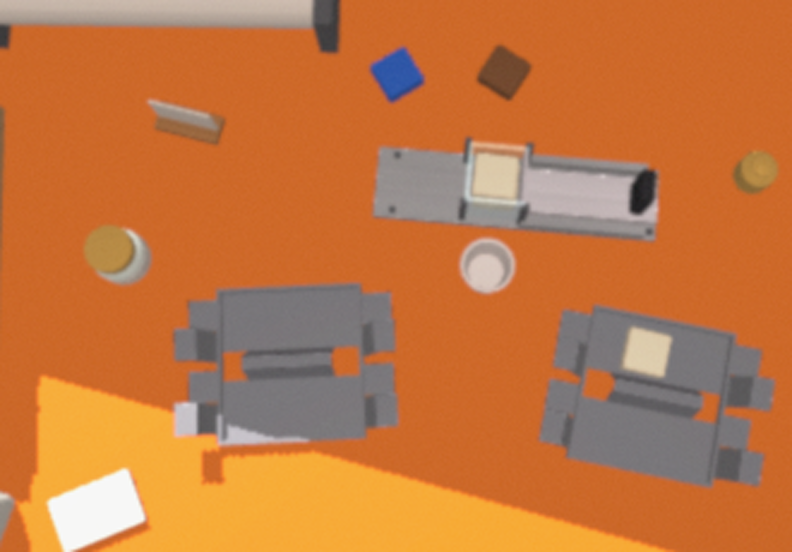

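Candidates (top image): cream in the shaft (337,183) and cream in right tray (399,257) are the cheeses. Blue (296,141), brown (340,139) and the white paper (170,322) are not part of the job. The crop confirms this: three cheeses are stacked in the shaft (top at z≈77), plus cheese4. Next I'll fit poses.

```bash
cat >> h.py <<'E'
from scipy.optimize import minimize
LED=[(a,b,c,d) for (a,b) in((-70,-38),(4,36)) for (c,d) in((-110,-88),(88,110))]
def clouds(names=('scene','top')):
    out=[]
    for n in names:
        c=cam(n); w=cloud(c).reshape(-1,3); out.append(w[~np.isnan(w[:,0])])
    return np.vstack(out)
def rot(p,y): c,s=np.cos(y),np.sin(y); return p@np.array([[c,s],[-s,c]])  # local->world rows
def fit_tray(W,c0,yaw0,zb=0):
    m=(np.hypot(*(W[:,:2]-c0).T)<175)&(W[:,2]>zb+53)&(W[:,2]<zb+60)
    P=W[m][:,:2]
    def cost(x):
        q=rot(P-x[:2],-x[2])
        d=np.min([np.hypot(np.maximum(np.maximum(a-q[:,0],q[:,0]-b),0),np.maximum(np.maximum(c-q[:,1],q[:,1]-d),0)) for a,b,c,d in LED],0)
        cen=sum(np.hypot(*(np.r_[(a+b)/2,(c+d)/2]-q[(np.abs(q[:,0]-(a+b)/2)<22)&(np.abs(q[:,1]-(c+d)/2)<17)].mean(0)))**2 if ((np.abs(q[:,0]-(a+b)/2)<22)&(np.abs(q[:,1]-(c+d)/2)<17)).any() else 200 for a,b,c,d in LED)
        return np.mean(np.minimum(d,15)**2)+.1*cen
    best=None
    for dy in (-.2,0,.2,np.pi-.2,np.pi,np.pi+.2):
        for dx in (-25,0,25):
            r=minimize(cost,[c0[0]+dx,c0[1],yaw0+dy],method='Nelder-Mead',options=dict(initial_simplex=np.array([[c0[0]+dx,c0[1],yaw0+dy],[c0[0]+dx+15,c0[1],yaw0+dy],[c0[0]+dx,c0[1]+15,yaw0+dy],[c0[0]+dx,c0[1],yaw0+dy+.1]])))
            if best is None or r.fun<best.fun: best=r
    return best.x[0],best.x[1],(np.degrees(best.x[2])+180)%360-180,best.fun,m.sum()
def trays(W):
    return fit_tray(W,np.array([480,212.]),0),fit_tray(W,np.array([452,-165.]),0)
def top_of(W,c0,zlo,zhi,r):
    m=(np.hypot(*(W[:,:2]-np.array(c0)).T)<r)&(W[:,2]>zlo)&(W[:,2]<zhi); P=W[m]
    rc=cv2.minAreaRect(P[:,:2].astype(np.float32)); return np.round(P.mean(0),1),[np.round(v,1) for v in rc],m.sum()
E
python3 - <<'E'
from h import *
for n in ('scene','top'):
    W=clouds((n,)); print(n,*[np.round(t,2) for t in trays(W)])
    print('cheese4',top_of(W,(500,-157),22,34,36)); print('shaftcheese',top_of(W,(666,3),72,84,36)); print('grip',top_of(W,(655,-150),90,104,30))
    print('deck',top_of(W,(671,85),6,15,75)); print('pot',top_of(W,(580,8),40,60,60))
    m=(abs(W[:,0]-670)<55)&(W[:,1]>-185)&(W[:,1]<135)&(W[:,2]>6)&(W[:,2]<40);print('feeder',[np.round(v,1) for v in cv2.minAreaRect(W[m][:,:2].astype(np.float32))])
    m&=(W[:,2]<15); P=W[m]
    for y0 in range(-150,125,30):
        q=P[abs(P[:,1]-y0)<6]; print(y0,np.percentile(q[:,0],[2,98]).round(1) if len(q) else None,end=' ')
    q=P[P[:,1]>90];print('ymax',np.percentile(q[:,1],98),P[:,1].max())
E
```

```text
scene [4.8213e+02 2.0900e+02 3.1500e+00 2.5000e-01 2.0300e+02] [ 4.1969e+02 -1.5759e+02  1.6896e+02  2.8000e-01  2.6800e+02]
cheese4 (array([ 496.7, -157.6,   26.1]), [array([ 492.2, -156.1]), array([43.1, 55.4]), np.float64(76.1)], np.int64(200))
shaftcheese (array([664.5,   1.5,  77. ]), [array([666.9,  -1.1]), array([57.7, 59.9]), np.float64(86.3)], np.int64(277))
grip (array([ 656.5, -149.7,   96.4]), [array([ 655.7, -149.5]), array([16., 34.]), np.float64(82.9)], np.int64(78))
deck (array([678.7,  85.3,  10.4]), [array([672.5,  86.6]), array([141.6,  77.5]), np.float64(86.5)], np.int64(548))
pot (array([574.9,   9.3,  47.8]), [array([579.9,   7.5]), array([57.5, 52.9]), np.float64(11.5)], np.int64(114))
feeder [array([664. , -24.3]), array([299.7,  79.4]), np.float64(85.7)]
-150 [690.9 692.8] -120 [692.9 694.7] -90 [695.  697.3] -60 [697.4 698.6] -30 [693.8 702.1] 0 [694.5 704.6] 30 [698.5 707.5] 60 [665.4 707.3] 90 [636.7 709.8] 120 [637.8 712.9] ymax 124.9828107829667 126.87223673078687
top [ 447.56  209.25 -176.68    0.59  446.  ] [ 4.1888e+02 -1.5527e+02  1.6883e+02  6.0000e
[... 204 characters left out ...]
), array([49.1, 57.7]), np.float64(85.5)], np.int64(354))
grip (array([ 653.4, -146.3,   96.1]), [array([ 653.8, -146.8]), array([15.9, 32.5]), np.float64(80.3)], np.int64(89))
deck (array([670.8,  79.2,  10.5]), [array([673.9,  84.9]), array([135. , 127.6]), np.float64(27.3)], np.int64(1049))
pot (array([591.4,   7.3,  49.3]), [array([594.8,   7. ]), array([55. , 86.1]), np.float64(80.1)], np.int64(170))
feeder [array([669.9, -25. ]), array([319.4, 108.2]), np.float64(89.7)]
-150 [615.9 695.2] -120 [618.4 687.4] -90 [620.2 711.2] -60 [621.4 691.9] -30 [624.9 691.4] 0 [627.5 691.6] 30 [630.1 695.2] 60 [634.1 707.9] 90 [634.6 709.3] 120 [638.1 713.1] ymax 127.39015402324208 134.96566122378505
```

Request:
move_arm(
  deltas=[0,0,0,5,0,0,0,5,0,0,0,5,0,0,0,0,0,0,0,0,0,0,0,0,0,0,0,0,0,0,0,0],
  gripper=1,
)

```text
time: 2.1
tool_pos: [158.1, -604.7, 302.6]
ee_rot: [[1.0, -0.006, -0.0], [-0.006, -1.0, 0.0], [-0.0, -0.0, -1.0]]
wrist_force: [0.8, -0.5, -0.2]
grip_width: 0.127
grip_force: 0.0
```

```bash
python3 - <<'E'
from h import *
s=manip.read_state();print(np.round(s['joint_positions'],1),s['tool_pos'],s['ee_rot'],s['grip_width'],s['time'])
E
```

```text
[ 69.2  23.5   2.3  91.6  -1.   64.9 -18.6] [ 158.06950369 -604.67829042  302.63976349] [[ 9.99983323e-01 -5.77519808e-03 -1.24298614e-05]
 [-5.77519799e-03 -9.99983323e-01  7.47153151e-06]
 [-1.24728037e-05 -7.39962200e-06 -1.00000000e+00]] 0.12724187364947168 2.1
```

Request:
move_arm(
  deltas=[41.5,-40.3,0,4.3,41.5,-40.3,0,0,41.5,-40.3,0,0,41.5,-40.3,0,0,41.5,-40.3,0,0,41.5,-40.3,0,0,41.5,-40.3,0,0,41.5,-40.3,0,0],
  gripper=1,
)

```text
time: 3.1
tool_pos: [513.5, -305.8, 302.9]
ee_rot: [[0.997, -0.081, 0.0], [-0.081, -0.997, -0.0], [0.0, 0.0, -1.0]]
wrist_force: [0.5, -1.4, -0.9]
grip_width: 0.006
grip_force: 0.0
```

Request:
move_arm(
  deltas=[41.5,-40.3,0,0,41.5,-40.3,0,0,41.5,-40.3,0,0,0,0,40,0,0,0,40,0,0,0,40,0,0,0,28,0,0,0,0,0],
)

```text
time: 4.1
tool_pos: [644.8, -196.2, 152.2]
ee_rot: [[0.997, -0.081, -0.005], [-0.081, -0.997, 0.001], [-0.005, -0.001, -1.0]]
wrist_force: [0.0, 0.6, -0.2]
grip_width: 0.008
grip_force: 0.0
```

```bash
cat >> h.py <<'E'
FO=np.array([665.8,.7]); FD=np.array([.081,.9967]); FX=np.array([.9967,-.081])
def go(x,y,ztip,th):
    "turn first, then shift: deltas in the turned tool axes"
    s=manip.read_state(); R=np.array(s['ee_rot']); p=np.array(s['tool_pos']); t0=np.degrees(np.arctan2(R[1,0],R[0,0]))
    turn=(t0-th+180)%360-180; t=np.radians(th); d=np.array([x,y])-p[:2]
    print('turn %.1f dx %.1f dy %.1f dz %.1f'%(turn,d@[np.cos(t),np.sin(t)],d@[np.sin(t),-np.cos(t)],p[2]-80-ztip),'q7',round(s['joint_positions'][6],1),'t',s['time'])
def fpos(): 
    s=manip.read_state(); d=np.array(s['tool_pos'])[:2]-FO; return d@FX,d@FD
E
python3 - <<'E'
from h import *
print(fpos(), manip.read_state()['joint_positions'])
p=FO-185*FD; go(*p,75,-4.65)
c=cam('scene'); save(c,'push0.png',(180,160,380,310),3)
E
```

```text
(np.float64(-4.993460736827554), np.float64(-197.98406376962276)) [ 18.62663076  37.03134718  -8.67257966  91.20989701   6.55456441
  52.52915897 -86.97104523]
turn 0.0 dx 5.0 dy -13.0 dz -2.8 q7 -87.0 t 4.1
```

View pics/push0.png

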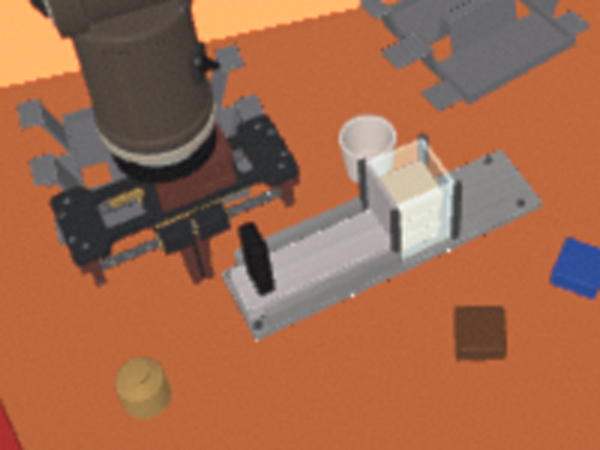

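Fingers stand closed behind the black grip, in line with it. Pushing.

Request:
move_arm(
  deltas=[2.5,-15,0,0,2.5,-15,0,0,0,-15,0,0,0,-15,0,0,0,-15,0,0,0,-15,0,0,0,-15,0,0,0,-5,0,0],
)

```text
time: 5.15
tool_pos: [660.7, -87.8, 156.2]
ee_rot: [[0.997, -0.081, 0.002], [-0.081, -0.997, -0.003], [0.002, 0.003, -1.0]]
wrist_force: [-2.0, -8.0, 6.0]
grip_width: 0.008
grip_force: 4.1
```

Request:
move_arm(
  deltas=[0,-5,0,0,0,-3,0,0,0,-2,0,0,0,-2,0,0,0,0,0,0,0,0,0,0,0,0,0,0,0,0,0,0],
)

```text
time: 6.15
tool_pos: [661.5, -77.2, 156.2]
ee_rot: [[0.997, -0.082, 0.002], [-0.082, -0.997, -0.003], [0.002, 0.003, -1.0]]
wrist_force: [-1.4, -7.9, 4.9]
grip_width: 0.006
grip_force: 3.8
```

```bash
python3 - <<'E'
from h import *
print(fpos())
for n in('scene','top'):
  W=clouds((n,)); L=np.c_[(W[:,:2]-FO)@FX,(W[:,:2]-FO)@FD,W[:,2]]
  m=(abs(L[:,0])<25)&(L[:,1]>-80)&(L[:,1]<-32)&(L[:,2]>45)&(L[:,2]<100)
  print(n,'gripfront',np.percentile(L[m][:,1],[50,90,98]),'cheese',top_of(W,(673,90),24,40,40))
E
```

```text
(np.float64(2.007950967427681), np.float64(-77.95432748193245))
scene gripfront [-64.20222175 -56.7378294  -54.64464701] cheese (array([675.7,  79.5,  31.5]), [array([672.7,  79.1]), array([53.3, 45.5]), np.float64(83.8)], np.int64(235))
top gripfront [-54.36435716 -51.54580587 -51.38161719] cheese (array([671.9,  80.1,  31.6]), [array([672.8,  79.4]), array([57.3, 44.9]), np.float64(84.6)], np.int64(381))
```

Request:
move_arm(
  deltas=[0,-2,0,0,0,-2,0,0,0,-2,0,0,0,-1,0,0,0,0,0,0,0,0,0,0,0,0,0,0,0,0,0,0],
)

```text
time: 7.25
tool_pos: [662.0, -71.0, 156.3]
ee_rot: [[0.997, -0.083, 0.002], [-0.083, -0.997, -0.004], [0.002, 0.004, -1.0]]
wrist_force: [-1.3, -9.3, 5.5]
grip_width: 0.009
grip_force: 4.6
```

Request:
move_arm(
  deltas=[0,-1,0,0,0,-1,0,0,0,-1,0,0,0,0,0,0,0,0,0,0,0,0,0,0,0,0,0,0,0,0,0,0],
)

```text
time: 8.25
tool_pos: [662.0, -70.7, 156.3]
ee_rot: [[0.996, -0.085, 0.002], [-0.085, -0.996, -0.007], [0.002, 0.007, -1.0]]
wrist_force: [-1.9, -15.1, 6.0]
grip_width: 0.004
grip_force: 7.4
```

```bash
python3 - <<'E'
from h import *
print(fpos())
for n in('scene','top'):
  W=clouds((n,));print(n,'cheese',top_of(W,(673,90),24,40,40))
E
```

```text
(np.float64(1.9803038237759139), np.float64(-71.43210168945328))
scene cheese (array([675.3,  82.6,  31.3]), [array([673.2,  82.4]), array([59.1, 44.9]), np.float64(84.6)], np.int64(260))
top cheese (array([671.9,  83.1,  31.4]), [array([673. ,  82.4]), array([63.3, 46.1]), np.float64(84.5)], np.int64(432))
```

Hit the end stop (force rose, no motion). Release by a quick lift.

Request:
move_arm(
  deltas=[0,0,-50,0,0,0,-50,0,0,0,0,0,0,0,0,0,0,0,0,0,0,0,0,0,0,0,0,0,0,0,0,0],
  gripper=-1,
)

```text
time: 9.35
tool_pos: [661.7, -65.4, 254.3]
ee_rot: [[0.997, -0.081, -0.0], [-0.081, -0.997, 0.0], [-0.0, 0.0, -1.0]]
wrist_force: [0.3, 0.3, 0.1]
grip_width: 0.88
grip_force: 0.0
```

```bash
cat >> h.py <<'E'
def feed(n='scene'):
  W=clouds((n,)); L=np.c_[(W[:,:2]-FO)@FX,(W[:,:2]-FO)@FD,W[:,2]]
  m=(abs(L[:,0])<45)&(L[:,1]>40)&(L[:,1]<125)&(L[:,2]>27)&(L[:,2]<36)
  if m.sum()>20: print(n,'outlet cheese n',m.sum(),'local',[np.round(v,1) for v in cv2.minAreaRect(L[m][:,:2].astype(np.float32))],'world',W[m].mean(0).round(1))
  m=(abs(L[:,0])<22)&(abs(L[:,1])<22)&(L[:,2]>14); print(' stack top',np.percentile(L[m][:,2],[10,50,90]).round())
  m=(abs(L[:,0])<22)&(L[:,1]<-35)&(L[:,1]>-175)&(L[:,2]>85)&(L[:,2]<102);print(' grip y',L[m][:,1].mean().round(1) if m.any() else None,m.sum())
  return W
E
python3 - <<'E'
from h import *
W=feed(); W2=feed('top'); print(fpos(),manip.read_state()['grip_width'])
go(*(FO+FD*90),40,85.35); go(*(FO+FD*90),40,-94.65)
E
```

```text
scene outlet cheese n 197 local [array([ 1.6, 89.8]), array([45.6, 45.2]), np.float64(89.7)] world [675.3  88.5  32. ]
 stack top [ 54. 297. 299.]
 grip y -150.8 86
top outlet cheese n 278 local [array([ 0.8, 91.9]), array([44.7, 43.9]), np.float64(0.8)] world [672.7  92.2  32. ]
 stack top [ 54. 298. 568.]
 grip y None 0
(np.float64(1.3665532067576356), np.float64(-66.23028382464481)) 0.9670688747492775
turn -90.0 dx 156.2 dy -1.4 dz 134.5 q7 -97.5 t 9.45
turn 90.0 dx -156.2 dy 1.4 dz 134.5 q7 -97.5 t 9.45
```

Snap-back confirmed, cheese1 is at the outlet (local 1,91) and the stack dropped. Picking it with the fingers closing along the feeder, so no turn is needed.

Request:
move_arm(
  deltas=[0,-52.3,0,0,0,-52.3,0,0,0,-52.4,0,0,0,0,40,0,0,0,40,0,0,0,40,0,0,0,26,0,0,0,0,0],
  gripper=-0.36,
  squeeze=15,
)

```text
time: 10.45
tool_pos: [673.2, 90.9, 106.4]
ee_rot: [[0.997, -0.081, -0.004], [-0.081, -0.997, -0.001], [-0.004, 0.001, -1.0]]
wrist_force: [-0.4, 1.1, 1.0]
grip_width: 0.681
grip_force: 0.0
```

```bash
python3 - <<'E'
from h import *
print(fpos(),manip.read_state()['grip_width']); go(*(FO+FD*91+FX),18,-4.65)
E
```

```text
(np.float64(0.06326654867820647), np.float64(90.46358264062113)) 0.6807315948466716
turn 0.0 dx 0.9 dy -0.5 dz 8.4 q7 -113.1 t 10.45
```

Request:
move_arm(
  deltas=[1,-0.5,8,0,0,0,0,0,0,0,0,0,0,0,0,0,0,0,0,0,0,0,0,0,0,0,0,0,0,0,0,0],
)

```text
time: 11.45
tool_pos: [675.5, 91.5, 100.6]
ee_rot: [[0.997, -0.081, -0.0], [-0.081, -0.997, -0.0], [-0.0, 0.0, -1.0]]
wrist_force: [-0.1, -0.6, 0.6]
grip_width: 0.678
grip_force: 0.0
```

Request:
move_arm(
  deltas=[0,0,0,0,0,0,0,0,0,0,0,0,0,0,0,0,0,0,-15,0,0,0,-40,0,0,0,-40,0,0,0,0,0],
  gripper=1,
)

```text
time: 12.45
tool_pos: [677.5, 92.0, 200.7]
ee_rot: [[0.997, -0.081, 0.008], [-0.081, -0.997, 0.001], [0.007, -0.002, -1.0]]
wrist_force: [-0.4, 0.1, -0.0]
grip_width: 0.501
grip_force: 15.0
```

```bash
python3 - <<'E'
import re
s=open('h.py').read()
s=s.replace("for dy in (-.2,0,.2,np.pi-.2,np.pi,np.pi+.2)","for dy in (-.2,0,.2)").replace("r.fun<best.fun: best=r","(abs(r.x[2]-yaw0)<.6 and r.fun<best.fun): best=r")
s+='''
def slot(t,lx,ly,ztip,dth=0):
    a=np.radians(t[2]); p=np.array(t[:2])+rot(np.array([lx,ly]),a); go(*p,ztip,t[2]+dth); return p
'''
open('h.py','w').write(s)
E
python3 - <<'E'
from h import *
s=manip.read_state(); print(s['grip_width'],s['grip_force'],s['tool_pos'])
T={}
for n in('scene','top'): T[n]=trays(clouds((n,))); print(n,*[np.round(t,2) for t in T[n]])
tl=np.mean([T[n][0][:3] for n in T],0); print(tl); slot(tl,-44,-33,80)
E
```

```text
0.5007519893348182 14.99997854232788 [677.52668668  92.0265369  200.73915902]
scene [490.86 204.63  -1.81  60.01  53.  ] [ 4.5296e+02 -1.6405e+02 -1.1030e+01  7.0000e-02  2.6600e+02]
top [4.8113e+02 2.1126e+02 3.4000e+00 2.0000e-02 4.5300e+02] [ 451.39 -161.3   -10.61   40.03  239.  ]
[485.99581994 207.94262997   0.79338002]
turn -5.4 dx -232.0 dy -86.1 dz 36.5 q7 -112.1 t 12.55
```

```bash
python3 - <<'E'
from h import *
tl=(481.6,210.3,3.3); print(slot(tl,-45,-33,80), slot(tl,-45,33,80))
E
```

```text
turn -7.9 dx -231.8 dy -96.8 dz 36.5 q7 -112.1 t 12.55
turn -7.9 dx -231.8 dy -162.8 dz 36.5 q7 -112.1 t 12.55
[438.57423114 174.76433884] [434.77500536 240.65489874]
```

Request:
move_arm(
  deltas=[0,0,0,-7.9,-46.4,-19.4,0,0,-46.4,-19.4,0,0,-46.4,-19.4,0,0,-46.4,-19.4,0,0,-46.2,-19.2,0,0,0,0,36,0,0,0,0,0],
)

```text
time: 13.55
tool_pos: [436.6, 174.3, 157.5]
ee_rot: [[0.998, 0.058, -0.005], [0.058, -0.998, -0.002], [-0.005, 0.002, -1.0]]
wrist_force: [-0.3, 0.5, -0.6]
grip_width: 0.501
grip_force: 15.0
```

```bash
python3 - <<'E'
from h import *
s=manip.read_state(); print(s['grip_width'],s['grip_force'],s['tool_pos'])
print(trays(clouds(('top',)))[0]) ; tl=(481.6,210.3,3.3);slot(tl,-45,-33,13)
E
```

```text
0.5010624116458458 14.99995842576027 [436.62546955 174.27873978 157.54432418]
(np.float64(479.80563929718426), np.float64(212.89696274451302), np.float64(3.2008007747730574), np.float64(29.249690772922264), np.int64(219))
turn -0.0 dx 0.8 dy -0.2 dz 65.7 q7 -122.9 t 13.6
```

Request:
move_arm(
  deltas=[0.8,0,30,0,0,0,20,0,0,0,8,0,0,0,4,0,0,0,0,0,0,0,0,0,0,0,0,0,0,0,0,0],
)

```text
time: 14.6
tool_pos: [439.6, 175.1, 97.9]
ee_rot: [[0.998, 0.057, 0.001], [0.057, -0.998, 0.0], [0.001, -0.0, -1.0]]
wrist_force: [-0.0, -1.0, -1.3]
grip_width: 0.502
grip_force: 15.0
```

Request:
move_arm(
  deltas=[0,0,0,0,0,0,0,0,0,0,0,0,0,0,0,0,0,0,-20,0,0,0,-60,0,0,0,-60,0,0,0,0,0],
  gripper=-0.18,
)

```text
time: 15.6
tool_pos: [441.4, 176.0, 242.0]
ee_rot: [[0.998, 0.057, 0.008], [0.057, -0.998, 0.003], [0.008, -0.003, -1.0]]
wrist_force: [0.8, -0.4, -0.4]
grip_width: 0.591
grip_force: 0.0
```

```bash
cat >> h.py <<'E'
def inleft(tl,n='top'):
    W=clouds((n,)); q=rot(W[:,:2]-np.array(tl[:2]),-np.radians(tl[2]))
    for sx in(-1,1):
        for sy in(-1,1):
            m=(sx*q[:,0]>18)&(abs(q[:,0])<74)&(sy*q[:,1]>6)&(abs(q[:,1])<70)&(W[:,2]>18)&(W[:,2]<34)
            if m.sum()>60: print(n,'cheese',q[m].mean(0).round(1),W[m][:,2].mean().round(1),m.sum(),[np.round(v) for v in cv2.minAreaRect(q[m].astype(np.float32))])
E
python3 - <<'E'
from h import *
s=manip.read_state(); print(s['grip_width'],s['tool_pos'])
inleft((481.6,210.3,3.3)); go(*(FO-FD*198),72,-4.65)
E
```

```text
0.5912619060710792 [441.35785649 176.04550051 242.03075528]
turn 7.9 dx 239.0 dy 353.8 dz 87.6 q7 -119.9 t 15.65
```

Request:
move_arm(
  deltas=[0,0,0,7.9,34,50.5,0,0,34,50.5,0,0,34,50.5,0,0,34,50.5,0,0,34,50.5,0,0,34,50.5,0,0,35,51,0,0],
  gripper=1,
)

```text
time: 16.65
tool_pos: [649.0, -198.7, 235.3]
ee_rot: [[0.997, -0.081, -0.003], [-0.081, -0.997, 0.001], [-0.003, -0.0, -1.0]]
wrist_force: [0.3, -0.3, -0.3]
grip_width: 0.006
grip_force: 0.0
```

```bash
python3 - <<'E'
from h import *
print(fpos(),manip.read_state()['grip_width']); go(*(FO-FD*198),74,-4.65); inleft((481.6,210.3,3.3));print(trays(clouds(('top',))))
E
```

```text
(np.float64(-0.5596440285811859), np.float64(-200.07200926156173)) 0.005777437845504763
turn 0.0 dx 0.6 dy -2.1 dz 81.3 q7 -84.6 t 16.65
top cheese [-45.6 -31.4] 26.5 329 [array([-44., -32.]), array([44., 44.]), np.float64(88.0)]
((np.float64(481.4354601784701), np.float64(211.27066007896374), np.float64(3.2261697984156683), np.float64(0.01331448580919038), np.int64(462)), (np.float64(452.14472039425414), np.float64(-161.83851114768132), np.float64(-11.080750900660036), np.float64(0.07675743818384878), np.int64(442)))
```

Request:
move_arm(
  deltas=[0.6,-1,40,0,0,-1,41,0,0,0,0,0,0,-15,0,0,0,-20,0,0,0,-20,0,0,0,-20,0,0,0,-20,0,0],
)

```text
time: 17.75
tool_pos: [657.9, -100.9, 158.3]
ee_rot: [[0.997, -0.081, 0.002], [-0.081, -0.997, -0.003], [0.002, 0.003, -1.0]]
wrist_force: [0.7, -7.4, -0.3]
grip_width: 0.006
grip_force: 3.8
```

Request:
move_arm(
  deltas=[0,-15,0,0,0,-9,0,0,0,-4,0,0,0,-3,0,0,0,-2,0,0,0,-2,0,0,0,-1,0,0,0,0,0,0],
)

```text
time: 18.75
tool_pos: [660.2, -70.4, 158.4]
ee_rot: [[0.996, -0.085, 0.001], [-0.085, -0.996, -0.008], [0.002, 0.008, -1.0]]
wrist_force: [-1.5, -15.9, 2.3]
grip_width: 0.005
grip_force: 8.6
```

```bash
python3 - <<'E'
from h import *
print(fpos(),manip.read_state()['wrist_force'])
E
```

```text
(np.float64(0.18839775109678225), np.float64(-71.29461745677565)) [ -1.5497159  -15.91070505   2.25155481]
```

At the end stop again. Releasing, then over the outlet.

Request:
move_arm(
  deltas=[0,0,-50,0,0,0,-50,0,0,0,0,0,0,-52.3,0,0,0,-52.3,0,0,0,-52,0,0,0,0,0,0,0,0,0,0],
  gripper=-0.36,
)

```text
time: 19.75
tool_pos: [672.6, 92.3, 256.5]
ee_rot: [[0.997, -0.079, -0.0], [-0.079, -0.997, -0.0], [-0.0, 0.001, -1.0]]
wrist_force: [-0.3, -0.7, -0.6]
grip_width: 0.68
grip_force: 0.0
```

```bash
python3 - <<'E'
from h import *
feed();feed('top'); print(fpos(),manip.read_state()['grip_width'])
go(*(FO+FD*91+FX),20,-4.65)
E
```

```text
scene outlet cheese n 193 local [array([ 1.5, 88.8]), array([44. , 44.4]), np.float64(1.9)] world [675.9  88.8  32.2]
 stack top [261. 299. 301.]
 grip y -150.8 86
 stack top [298. 299. 301.]
 grip y -146.9 96
(np.float64(-0.18704702229293968), np.float64(89.87540381146196)) 0.676681825064552
turn -0.1 dx 1.2 dy -1.1 dz 156.6 q7 -110.2 t 19.85
```

Request:
move_arm(
  deltas=[1.2,-0.5,50,0,0,0,50,0,0,0,40,0,0,0,13,0,0,0,4,0,0,0,0,0,0,0,0,0,0,0,0,0],
)

```text
time: 20.85
tool_pos: [674.8, 92.0, 100.8]
ee_rot: [[0.997, -0.081, 0.002], [-0.081, -0.997, 0.0], [0.002, -0.0, -1.0]]
wrist_force: [-0.8, 0.5, -0.5]
grip_width: 0.68
grip_force: 0.0
```

Request:
move_arm(
  deltas=[0,0,0,0,0,0,0,0,0,0,0,0,0,0,0,0,0,0,-15,0,0,0,-40,0,0,0,-40,0,0,0,0,0],
  gripper=1,
)

```text
time: 21.85
tool_pos: [676.1, 92.3, 199.4]
ee_rot: [[0.997, -0.081, 0.007], [-0.081, -0.997, 0.001], [0.007, -0.002, -1.0]]
wrist_force: [0.5, -0.2, -0.8]
grip_width: 0.503
grip_force: 15.0
```

```bash
python3 - <<'E'
from h import *
s=manip.read_state(); print(s['grip_width'],s['grip_force'],s['tool_pos'])
t=trays(clouds(('top',)));print(np.round(t[0],2)); tl=(481.6,210.6,3.3); slot(tl,-45,33,80)
E
```

```text
0.5030479284592957 15.000008046627045 [676.14976151  92.29053231 199.37820076]
[481.44 211.08   3.35   1.1  433.  ]
turn -7.9 dx -231.3 dy -162.5 dz 37.0 q7 -110.7 t 21.9
```

Request:
move_arm(
  deltas=[0,0,0,-7.9,-46.3,-33,0,0,-46.3,-33,0,0,-46.3,-33,0,0,-46.3,-33,0,0,-46.3,-32.5,0,0,0,0,36,0,0,0,0,0],
)

```text
time: 22.9
tool_pos: [431.8, 242.1, 156.4]
ee_rot: [[0.998, 0.058, -0.005], [0.058, -0.998, -0.003], [-0.005, 0.003, -1.0]]
wrist_force: [-0.2, 0.7, -0.1]
grip_width: 0.5
grip_force: 15.0
```

```bash
python3 - <<'E'
from h import *
s=manip.read_state(); print(s['grip_width'],s['grip_force'],s['tool_pos'])
slot((481.6,210.6,3.3),-45,35,15.5)
E
```

```text
0.49998242310512986 14.999886900186539 [431.78228254 242.08845354 156.41886908]
turn 0.0 dx 2.9 dy -0.7 dz 60.9 q7 -129.2 t 22.9
```

Request:
move_arm(
  deltas=[1,-0.7,30,0,0,0,20,0,0,0,8,0,0,0,4,0,0,0,0,0,0,0,0,0,0,0,0,0,0,0,0,0],
)

```text
time: 23.9
tool_pos: [434.9, 243.7, 96.9]
ee_rot: [[0.998, 0.057, 0.0], [0.057, -0.998, 0.0], [0.0, -0.0, -1.0]]
wrist_force: [-0.7, 0.6, -0.9]
grip_width: 0.497
grip_force: 15.0
```

Request:
move_arm(
  deltas=[0,0,0,0,0,0,0,0,0,0,0,0,0,0,0,0,0,0,-20,0,0,0,-60,0,0,0,-60,0,0,0,0,0],
  gripper=-0.18,
)

```text
time: 24.9
tool_pos: [436.6, 244.9, 241.1]
ee_rot: [[0.998, 0.057, 0.008], [0.056, -0.998, 0.004], [0.008, -0.004, -1.0]]
wrist_force: [0.6, 0.3, 0.2]
grip_width: 0.59
grip_force: 0.0
```

```bash
python3 - <<'E'
from h import *
go(*(FO-FD*200),74,-4.65)
E
```

```text
turn 7.9 dx 248.3 dy 424.9 dz 87.1 q7 -126.9 t 24.9
```

Request:
move_arm(
  deltas=[0,0,0,7.9,31,53,0,0,31,53,0,0,31,53,0,0,31,53,0,0,31,53,0,0,31,53,0,0,31,53,0,0],
  gripper=1,
)

```text
time: 25.9
tool_pos: [621.2, -145.4, 235.2]
ee_rot: [[0.997, -0.081, -0.002], [-0.081, -0.997, 0.0], [-0.002, 0.0, -1.0]]
wrist_force: [1.2, 0.7, -0.6]
grip_width: 0.005
grip_force: 0.0
```

Request:
move_arm(
  deltas=[31,53,0,0,0,0,20,0,0,0,40,0,0,0,27,0,0,0,0,0,0,0,0,0,0,0,0,0,0,0,0,0],
)

```text
time: 26.9
tool_pos: [648.0, -199.0, 150.8]
ee_rot: [[0.997, -0.081, 0.002], [-0.081, -0.997, -0.0], [0.002, 0.0, -1.0]]
wrist_force: [0.4, 0.5, 0.3]
grip_width: 0.006
grip_force: 0.0
```

```bash
python3 - <<'E'
from h import *
print(fpos()); go(*(FO-FD*200),74,-4.65); t=trays(clouds(('top',)));print(np.round(t,2)); inleft(t[0])
E
```

```text
(np.float64(-1.5156806430545373), np.float64(-200.51877860667207))
turn 0.0 dx 1.5 dy -0.5 dz -3.2 q7 -83.2 t 26.9
[[ 4.8143e+02  2.1137e+02  3.3600e+00  8.0000e-02  4.3800e+02]
 [ 4.5189e+02 -1.5904e+02 -1.1230e+01  5.7400e+00  3.2600e+02]]
top cheese [-45.5 -32.4] 26.4 330 [array([-45., -33.]), array([44., 44.]), np.float64(89.0)]
top cheese [-44.3  35.8] 26.5 329 [array([-44.,  36.]), array([43., 44.]), np.float64(90.0)]
```

Two are in place. Third stroke.

Request:
move_arm(
  deltas=[1.5,0,-3,0,0,-20,0,0,0,-20,0,0,0,-20,0,0,0,-20,0,0,0,-20,0,0,0,-12,0,0,0,-6,0,0],
)

```text
time: 28.0
tool_pos: [658.4, -81.3, 152.8]
ee_rot: [[0.997, -0.08, -0.001], [-0.08, -0.997, -0.002], [-0.0, 0.002, -1.0]]
wrist_force: [-0.7, -7.7, 1.5]
grip_width: 0.006
grip_force: 4.0
```

Request:
move_arm(
  deltas=[0,-5,0,0,0,-4,0,0,0,-3,0,0,0,-2,0,0,0,-1,0,0,0,0,0,0,0,0,0,0,0,0,0,0],
)

```text
time: 29.0
tool_pos: [659.2, -70.6, 152.8]
ee_rot: [[0.996, -0.084, -0.001], [-0.084, -0.996, -0.006], [-0.0, 0.006, -1.0]]
wrist_force: [-3.0, -14.6, 2.3]
grip_width: 0.009
grip_force: 7.0
```

```bash
python3 - <<'E'
from h import *
print(fpos(),manip.read_state()['wrist_force'])
E
```

```text
(np.float64(-0.8185446294799013), np.float64(-71.608701509264)) [ -2.96998351 -14.62035006   2.33649286]
```

Request:
move_arm(
  deltas=[0,0,-50,0,0,0,-50,0,0,0,0,0,0,-52.3,0,0,0,-52.3,0,0,0,-52,0,0,0,0,0,0,0,0,0,0],
  gripper=-0.36,
)

```text
time: 30.0
tool_pos: [671.9, 90.4, 251.6]
ee_rot: [[0.997, -0.079, -0.002], [-0.079, -0.997, -0.0], [-0.002, 0.001, -1.0]]
wrist_force: [0.3, -0.5, 0.3]
grip_width: 0.677
grip_force: 0.0
```

```bash
python3 - <<'E'
from h import *
feed(); print(fpos(),manip.read_state()['grip_width'])
go(*(FO+FD*90.5+FX),20,-4.65)
E
```

```text
scene outlet cheese n 200 local [array([ 2.4, 89.5]), array([45.1, 43.9]), np.float64(0.8)] world [676.6  88.8  32.1]
 stack top [260. 294. 296.]
 grip y -150.4 85
(np.float64(-0.8587420881841537), np.float64(88.59351631646692)) 0.6811946338679844
turn -0.0 dx 1.9 dy -1.9 dz 151.8 q7 -108.3 t 30.05
```

Request:
move_arm(
  deltas=[2,-1.5,50,0,0,0,50,0,0,0,35,0,0,0,13,0,0,0,4,0,0,0,0,0,0,0,0,0,0,0,0,0],
)

```text
time: 31.05
tool_pos: [675.1, 91.0, 101.7]
ee_rot: [[0.997, -0.081, 0.002], [-0.081, -0.997, 0.0], [0.002, -0.0, -1.0]]
wrist_force: [-0.6, 0.1, 0.2]
grip_width: 0.683
grip_force: 0.0
```

Request:
move_arm(
  deltas=[0,0,0,0,0,0,0,0,0,0,0,0,0,0,0,0,0,0,-15,0,0,0,-40,0,0,0,-40,0,0,0,0,0],
  gripper=1,
)

```text
time: 32.05
tool_pos: [676.6, 91.2, 200.4]
ee_rot: [[0.997, -0.081, 0.007], [-0.081, -0.997, 0.001], [0.007, -0.002, -1.0]]
wrist_force: [0.6, 0.4, -0.7]
grip_width: 0.502
grip_force: 15.0
```

```bash
python3 - <<'E'
from h import *
s=manip.read_state(); print(s['grip_width'],s['grip_force'],s['tool_pos'])
t=trays(clouds(('top',)));print(np.round(t[0],2)); tl=(481.6,210.6,3.3); slot(tl,45,-34,80)
E
```

```text
0.5021681349560829 14.998613744974136 [676.60095239  91.1912429  200.44092156]
[481.28 211.45   3.45   1.17 435.  ]
turn -7.9 dx -141.6 dy -96.5 dz 38.0 q7 -108.7 t 32.1
```

Request:
move_arm(
  deltas=[0,0,0,-7.9,-35.4,-24.1,0,0,-35.4,-24.1,0,0,-35.4,-24.1,0,0,-35.4,-24.1,0,0,0,0,36,0,0,0,0,0,0,0,0,0],
)

```text
time: 33.1
tool_pos: [528.2, 178.7, 159.8]
ee_rot: [[0.998, 0.056, -0.001], [0.056, -0.998, -0.0], [-0.001, 0.0, -1.0]]
wrist_force: [0.4, -0.6, -0.3]
grip_width: 0.502
grip_force: 15.0
```

```bash
python3 - <<'E'
from h import *
s=manip.read_state(); print(s['grip_width'],s['grip_force'],s['tool_pos'])
slot((481.6,210.6,3.3),45,-34,16)
E
```

```text
0.5019387303675139 14.998606592416763 [528.15630879 178.69595811 159.75035676]
turn -0.1 dx 0.4 dy -0.5 dz 63.8 q7 -115.2 t 33.1
```

Request:
move_arm(
  deltas=[0,-0.5,30,0,0,0,20,0,0,0,9,0,0,0,4,0,0,0,0,0,0,0,0,0,0,0,0,0,0,0,0,0],
)

```text
time: 34.1
tool_pos: [527.9, 179.6, 97.0]
ee_rot: [[0.998, 0.057, 0.0], [0.057, -0.998, 0.0], [0.0, -0.0, -1.0]]
wrist_force: [-0.4, 1.2, -0.4]
grip_width: 0.501
grip_force: 15.0
```

Request:
move_arm(
  deltas=[0,0,0,0,0,0,0,0,0,0,0,0,0,0,0,0,0,0,-20,0,0,0,-60,0,0,0,-60,0,0,0,0,0],
  gripper=-0.18,
)

```text
time: 35.1
tool_pos: [529.9, 180.5, 241.6]
ee_rot: [[0.998, 0.057, 0.008], [0.057, -0.998, 0.003], [0.009, -0.003, -1.0]]
wrist_force: [0.2, -0.1, -0.3]
grip_width: 0.598
grip_force: 0.0
```

```bash
python3 - <<'E'
from h import *
print(manip.read_state()['grip_width'])
for n in ('scene','top'):
    W=clouds((n,)); t=trays(W)[1]; print(np.round(t,2)); print('cheese4',top_of(W,(496,-156),23,34,33))
go(496,-156,100,-11)
E
```

```text
0.5975595473876498
[ 4.5303e+02 -1.6393e+02 -1.0980e+01  1.9000e-01  2.6700e+02]
cheese4 (array([ 494.3, -156.8,   26.3]), [array([ 490.8, -155.9]), array([43.6, 55.7]), np.float64(78.7)], np.int64(198))
[ 4.5223e+02 -1.6192e+02 -1.1170e+01  8.0000e-02  4.5200e+02]
cheese4 (array([ 495. , -154.6,   26.4]), [array([ 491.3, -154. ]), array([43.7, 53. ]), np.float64(76.5)], np.int64(301))
turn 14.2 dx 32.8 dy 335.4 dz 56.9 q7 -114.1 t 35.2
```

Request:
move_arm(
  deltas=[0,0,0,7.6,0,0,0,7.6,6.2,56,0,0,6.2,56,0,0,6.2,56,0,0,6.2,56,0,0,6.2,56,0,0,6.1,56.3,0,0],
  gripper=-0.36,
)

```text
time: 36.2
tool_pos: [493.2, -158.6, 234.7]
ee_rot: [[0.978, -0.207, -0.003], [-0.207, -0.978, 0.001], [-0.003, 0.0, -1.0]]
wrist_force: [0.6, 0.4, 0.0]
grip_width: 0.679
grip_force: 0.0
```

```bash
python3 - <<'E'
from h import *
print(manip.read_state()['grip_width'])
go(496.3,-156.2,14.5,-12); W=clouds(('top',)); inleft((481.6,210.9,3.3))
E
```

```text
0.6793147986221924
turn 0.1 dx 2.6 dy -3.0 dz 140.2 q7 -88.7 t 36.2
top cheese [-45.5 -31.9] 26.5 328 [array([-45., -32.]), array([44., 44.]), np.float64(1.0)]
top cheese [-44.5  36.1] 26.5 330 [array([-44.,  36.]), array([44., 43.]), np.float64(89.0)]
top cheese [ 44.8 -33.1] 26.5 318 [array([ 45., -32.]), array([45., 43.]), np.float64(88.0)]
```

Request:
move_arm(
  deltas=[1.5,-2.5,50,0,0,0,50,0,0,0,26,0,0,0,10,0,0,0,4,0,0,0,0,0,0,0,0,0,0,0,0,0],
)

```text
time: 37.3
tool_pos: [496.9, -155.1, 97.4]
ee_rot: [[0.978, -0.207, 0.001], [-0.207, -0.978, -0.0], [0.001, 0.0, -1.0]]
wrist_force: [0.0, -0.2, 0.2]
grip_width: 0.681
grip_force: 0.0
```

```bash
python3 - <<'E'
from h import *
print(manip.read_state()['wrist_force'])
go(496.3,-156.2,14.5,-12)
E
```

```text
[ 0.03196307 -0.1961873   0.15299146]
turn 0.1 dx -0.3 dy 1.2 dz 2.9 q7 -88.8 t 37.3
```

Request:
move_arm(
  deltas=[0,1,2,0,0,0,0,0,0,0,0,0,0,0,0,0,0,0,0,0,0,0,0,0,0,0,0,0,0,0,0,0],
  gripper=1,
)

```text
time: 38.3
tool_pos: [496.2, -156.0, 94.6]
ee_rot: [[0.978, -0.207, -0.0], [-0.207, -0.978, -0.0], [-0.0, 0.0, -1.0]]
wrist_force: [-1.1, -0.8, 0.9]
grip_width: 0.505
grip_force: 15.0
```

Request:
move_arm(
  deltas=[0,0,-10,0,0,0,-30,0,0,0,-40,0,0,0,-30,0,0,0,0,0,0,0,0,0,0,0,0,0,0,0,0,0],
)

```text
time: 39.3
tool_pos: [495.9, -155.8, 203.8]
ee_rot: [[0.978, -0.207, -0.002], [-0.207, -0.978, 0.0], [-0.002, 0.0, -1.0]]
wrist_force: [0.3, 0.1, -0.8]
grip_width: 0.5
grip_force: 15.0
```

```bash
python3 - <<'E'
from h import *
s=manip.read_state(); print(s['grip_width'],s['grip_force'],s['tool_pos'])
W=clouds(('top',));t=trays(W);print(np.round(t,2)); c=cam('scene');save(c,'c4.png',(150,100,450,300),2.5); slot((481.6,210.9,3.3),45,35,90)
E
```

```text
0.49951881992678787 14.9869005382061 [ 495.85286591 -155.8469745   203.75169438]
[[ 4.8143e+02  2.1113e+02  3.3200e+00  1.7000e-01  4.5000e+02]
 [ 4.5212e+02 -1.6213e+02 -1.1190e+01  4.1000e+01  2.2500e+02]]
turn -15.2 dx 51.7 dy -402.0 dz 34.0 q7 -88.9 t 39.4
```

View pics/c4.png

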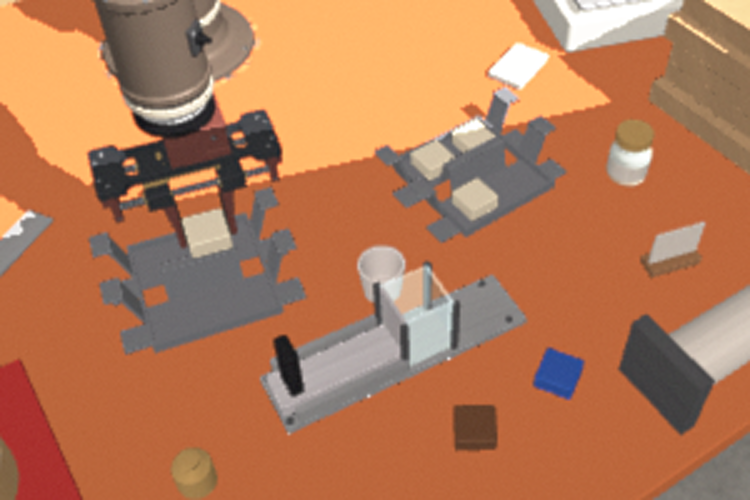

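The image shows cheese4 held, the shaft empty, the slide home, and three cheeses flat in the left tray.

Request:
move_arm(
  deltas=[0,0,0,-7.6,0,0,0,-7.6,7.4,-57.4,0,0,7.4,-57.4,0,0,7.4,-57.4,0,0,7.4,-57.4,0,0,7.4,-57.4,0,0,7.4,-57.4,0,0],
)

```text
time: 40.4
tool_pos: [521.0, 192.1, 204.5]
ee_rot: [[0.998, 0.056, -0.0], [0.056, -0.998, -0.0], [-0.0, 0.0, -1.0]]
wrist_force: [1.2, 0.0, 0.4]
grip_width: 0.498
grip_force: 15.0
```

Request:
move_arm(
  deltas=[7.4,-57.4,0,0,0,0,35,0,0,0,0,0,0,0,0,0,0,0,0,0,0,0,0,0,0,0,0,0,0,0,0,0],
)

```text
time: 41.4
tool_pos: [525.3, 248.0, 169.9]
ee_rot: [[0.998, 0.057, 0.0], [0.057, -0.998, 0.0], [0.0, -0.0, -1.0]]
wrist_force: [0.8, 0.2, -1.0]
grip_width: 0.498
grip_force: 15.0
```

```bash
python3 - <<'E'
from h import *
s=manip.read_state(); print(s['grip_width'],s['grip_force'],s['tool_pos'])
slot((481.6,210.9,3.3),45,35,16)
E
```

```text
0.498171277186672 14.98687818646431 [525.25158072 248.01228815 169.87454031]
turn -0.1 dx -0.7 dy -0.5 dz 73.9 q7 -121.3 t 41.4
```

Request:
move_arm(
  deltas=[-0.7,0,40,0,0,0,20,0,0,0,10,0,0,0,4,0,0,0,0,0,0,0,0,0,0,0,0,0,0,0,0,0],
)

```text
time: 42.4
tool_pos: [524.6, 248.1, 96.0]
ee_rot: [[0.998, 0.057, 0.0], [0.057, -0.998, 0.0], [0.001, -0.0, -1.0]]
wrist_force: [0.5, -0.2, -0.1]
grip_width: 0.503
grip_force: 15.0
```

Request:
move_arm(
  deltas=[0,0,0,0,0,0,0,0,0,0,0,0,0,0,0,0,0,0,-20,0,0,0,-60,0,0,0,-60,0,0,0,0,0],
  gripper=-0.18,
)

```text
time: 43.4
tool_pos: [526.5, 249.2, 240.8]
ee_rot: [[0.998, 0.057, 0.008], [0.057, -0.998, 0.004], [0.008, -0.004, -1.0]]
wrist_force: [0.7, -0.2, -0.8]
grip_width: 0.59
grip_force: 0.0
```

```bash
python3 - <<'E'
from h import *
s=manip.read_state();print(s['grip_width'],s['tool_pos'])
T=[]
for n in ('scene','top'):
    W=clouds((n,)); t=trays(W); T.append(t[1][:3]); print(np.round(t,2))
r=np.mean(T,0); print(r); slot(r,0,0,90,90)
E
```

```text
0.5895155326711247 [526.51239057 249.22827652 240.79023879]
[[ 4.8102e+02  2.0794e+02  3.9500e+00  3.8000e+00  1.7100e+02]
 [ 4.5309e+02 -1.6398e+02 -1.0990e+01  1.3000e-01  2.5700e+02]]
[[ 482.21  211.4     3.07   40.01  239.  ]
 [ 452.35 -161.78  -10.98    0.63  441.  ]]
[ 452.71929913 -162.88406022  -10.98361818]
turn -75.8 dx -417.1 dy 7.8 dz 66.1 q7 -120.5 t 43.5
```

Request:
move_arm(
  deltas=[0,0,0,-9.5,0,0,0,-9.5,0,0,0,-9.5,0,0,0,-9.5,0,0,0,-9.5,0,0,0,-9.5,0,0,0,-9.5,0,0,0,-9.3],
)

```text
time: 44.5
tool_pos: [523.6, 247.7, 233.5]
ee_rot: [[0.184, 0.983, -0.003], [0.983, -0.184, -0.001], [-0.002, -0.003, -1.0]]
wrist_force: [0.1, 0.0, 0.7]
grip_width: 0.585
grip_force: 0.0
```

Request:
move_arm(
  deltas=[-59.6,1.1,0,0,-59.6,1.1,0,0,-59.6,1.1,0,0,-59.6,1.1,0,0,-59.6,1.1,0,0,-59.6,1.1,0,0,-59.6,1.1,0,0,0,0,0,0],
)

```text
time: 45.5
tool_pos: [450.6, -167.5, 233.9]
ee_rot: [[0.198, 0.98, -0.004], [0.98, -0.198, -0.0], [-0.001, -0.003, -1.0]]
wrist_force: [0.2, 0.5, 0.0]
grip_width: 0.588
grip_force: 0.0
```

```bash
python3 - <<'E'
from h import *
s=manip.read_state();print(s['grip_width'],s['tool_pos'])
W=clouds(('top',)); t=trays(W); print(np.round(t,2)); inleft(t[0])
c=cam('scene'); t2=trays(cloud(c)[c['range_z']>0]);print(np.round(t2,2)); 
slot((452.7,-162.9,-11.),0,0,26,90)
E
```

```text
0.5876819937988195 [ 450.56509557 -167.5367223   233.86772881]
[[ 4.8948e+02  2.1002e+02  3.3900e+00  2.4000e-01  4.3500e+02]
 [ 4.4508e+02 -1.6175e+02 -1.4780e+01  2.1820e+01  2.2700e+02]]
top cheese [-45.  -32.6] 26.5 328 [array([-45., -33.]), array([42., 44.]), np.float64(88.0)]
top cheese [-43.9  35.6] 26.4 329 [array([-44.,  35.]), array([42., 44.]), np.float64(89.0)]
top cheese [ 44.7 -32.9] 26.4 317 [array([ 45., -33.]), array([44., 44.]), np.float64(1.0)]
top cheese [45.1 34.8] 26.3 328 [array([45., 36.]), array([46., 43.]), np.float64(87.0)]
[[ 4.8960e+02  2.0757e+02  3.2200e+00  2.9000e-01  2.0700e+02]
 [ 4.5305e+02 -1.6392e+02 -1.0880e+01  1.0000e-01  2.6400e+02]]
turn 0.1 dx -1.0 dy 0.4 dz 128.5 q7 -2.5 t 45.65
```

Request:
move_arm(
  deltas=[-0.7,0.4,50,0,0,0,50,0,0,0,20,0,0,0,9,0,0,0,0,0,0,0,0,0,0,0,0,0,0,0,0,0],
  squeeze=40,
)

```text
time: 46.65
tool_pos: [453.3, -163.9, 107.3]
ee_rot: [[0.19, 0.982, 0.001], [0.982, -0.19, -0.0], [-0.0, 0.001, -1.0]]
wrist_force: [-0.0, -0.5, -0.8]
grip_width: 0.589
grip_force: 0.0
```

```bash
python3 - <<'E'
from h import *
slot((452.7,-162.9,-11.),0,0,26,90)
W=clouds(('top',)); t=trays(W); print(np.round(t,2))
E
```

```text
turn 0.0 dx 0.9 dy -0.8 dz 1.3 q7 -7.6 t 46.65
[[ 489.47  209.97    3.42    0.74  439.  ]
 [ 452.4  -162.07  -10.89   40.    223.  ]]
```

Request:
move_arm(
  deltas=[0,0,0,0,0,0,0,0,0,0,0,0,0,0,0,0,0,0,0,0,0,0,0,0,0,0,0,0,0,0,0,0],
  gripper=1,
)

```text
time: 47.7
tool_pos: [453.0, -163.7, 106.6]
ee_rot: [[0.19, 0.982, -0.0], [0.982, -0.19, 0.0], [0.0, -0.0, -1.0]]
wrist_force: [-0.6, -0.4, -1.9]
grip_width: 0.216
grip_force: 39.0
```

Request:
move_arm(
  deltas=[0,0,-10,0,0,0,-20,0,0,0,-30,0,0,0,-30,0,0,0,-20,0,0,0,0,0,0,0,0,0,0,0,0,0],
)

```text
time: 48.7
tool_pos: [452.6, -163.6, 215.7]
ee_rot: [[0.19, 0.982, -0.002], [0.982, -0.19, 0.001], [0.0, -0.002, -1.0]]
wrist_force: [1.3, 0.9, -2.6]
grip_width: 0.217
grip_force: 38.9
```

```bash
python3 - <<'E'
from h import *
s=manip.read_state();print(s['grip_width'],s['tool_pos'],s['wrist_force'],np.round(s['joint_positions'],1))
W=clouds(('scene',)); print(np.round(fit_tray(W,np.array([452.,-163]),-.19,s['tool_pos'][2]-106.6),2))
E
```

```text
0.2174168653771591 [ 452.57366459 -163.57146967  215.70594384] [ 1.29063983  0.85676195 -2.59901468] [ 28.6  16.7 -17.2 115.6   6.5  48.8  -3.1]
[ 4.5365e+02 -1.6421e+02 -1.1040e+01  1.5000e-01  3.0100e+02]
```

Request:
move_arm(
  deltas=[30,-2.7,0,0,50,-4.6,0,0,55,-5.1,0,0,55,-5.1,0,0,55,-5.1,0,0,55,-5.1,0,0,45,-4.2,0,0,28,-2.6,0,0],
)

```text
time: 49.75
tool_pos: [489.5, 211.7, 215.9]
ee_rot: [[0.187, 0.982, -0.001], [0.982, -0.187, 0.001], [0.0, -0.001, -1.0]]
wrist_force: [0.8, -1.0, -2.1]
grip_width: 0.221
grip_force: 38.9
```

Request:
move_arm(
  deltas=[0,0,0,-9,0,0,0,-9,0,0,0,-9,0,0,0,-9,0,0,0,-9,0,0,0,-9,0,0,0,-9,0,0,0,-9],
)

```text
time: 50.75
tool_pos: [489.8, 208.9, 215.9]
ee_rot: [[-0.878, 0.479, -0.001], [0.479, 0.878, -0.0], [0.001, -0.001, -1.0]]
wrist_force: [-0.1, 0.1, -2.4]
grip_width: 0.227
grip_force: 38.9
```

```bash
python3 - <<'E'
from h import *
s=manip.read_state();print(s['grip_width'],s['tool_pos'],np.round(s['joint_positions'],1)); R=np.array(s['ee_rot']);print(np.degrees(np.arctan2(R[1,0],R[0,0])))
E
```

```text
0.22652378691706096 [489.78618893 208.88863498 215.86144945] [  4.1  25.8 -41.6 107.7  20.8  54.4  14.2]
151.35237110265035
```

Request:
move_arm(
  deltas=[0,0,0,-9,0,0,0,-9,0,0,0,-9,0,0,0,-9,0,0,0,-9,0,0,0,-9,0,0,0,-9,0,0,0,-9],
)

```text
time: 51.75
tool_pos: [489.9, 208.8, 215.9]
ee_rot: [[-0.727, -0.686, -0.001], [-0.686, 0.727, -0.0], [0.001, 0.001, -1.0]]
wrist_force: [-0.9, 0.2, -1.8]
grip_width: 0.221
grip_force: 38.9
```

```bash
python3 - <<'E'
from h import *
s=manip.read_state();print(s['grip_width'],s['tool_pos'],np.round(s['joint_positions'],1)); go(489.5,209.3,106.6+40-80,273.3)
E
```

```text
0.2213729640219874 [489.85042432 208.8051096  215.89105331] [ 15.1  32.1 -58.4 107.   31.8  59.1  76.8]
turn -50.0 dx -0.5 dy 0.3 dz 69.3 q7 76.8 t 51.75
```

Request:
move_arm(
  deltas=[0,0,0,-9,0,0,0,-9,0,0,0,-9,0,0,0,-9,0,0,0,-9,0,0,0,-5,0,0,0,0,0,0,0,0],
)

```text
time: 52.75
tool_pos: [489.9, 208.9, 216.3]
ee_rot: [[0.051, -0.999, -0.001], [-0.999, -0.051, -0.0], [-0.0, 0.001, -1.0]]
wrist_force: [0.5, -0.4, -2.3]
grip_width: 0.219
grip_force: 38.9
```

```bash
cat >> h.py <<'E'
def led_low(W,c0): # lower tray, ledges visible?
    m=(np.hypot(*(W[:,:2]-c0).T)<175)&(W[:,2]>53)&(W[:,2]<60); return m.sum()
E
python3 - <<'E'
from h import *
s=manip.read_state();print(s['grip_width'],s['tool_pos'],np.round(s['joint_positions'],1)); go(489.5,209.3,106.6+70-80,273.3)
zb=s['tool_pos'][2]-106.6
for n in('scene','top'):
    c=cam(n); save(c,'ov_%s.png'%n,(230,80,430,200) if n=='scene' else (170,200,330,320),3); w=cloud(c); W=w[~np.isnan(w[...,0])]
    print(n,np.round(fit_tray(W,np.array([489.5,209.3]),np.pi+.05,zb),2),np.round(fit_tray(W,np.array([489.5,209.3]),.05,0),2))
E
```

```text
0.21890046976464006 [489.94856789 208.92080436 216.26089521] [ 21.   38.5 -69.7 106.7  40.3  64.4 119.1]
turn -0.4 dx -0.4 dy 0.4 dz 39.7 q7 119.1 t 52.75
scene [ 492.16  208.24 -177.36   49.78  213.  ] [ 4.9526e+02  2.0810e+02 -2.0000e-02  2.3080e+01  1.2000e+02]
top [ 484.81  210.02 -174.33   43.82  166.  ] [463.68 203.44  -3.53  60.     8.  ]
```

View pics/ov_scene.png

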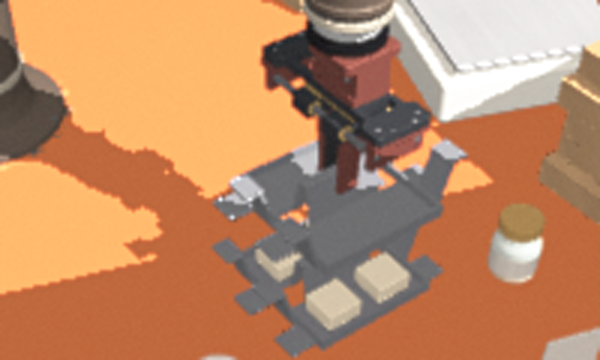

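Request:
move_arm(
  deltas=[0.5,0.6,12,-0.3,0,0,12,0,0,0,12,0,0,0,6,0,0,0,3,0,0,0,2,0,0,0,0,0,0,0,0,0],
)

```text
time: 53.85
tool_pos: [489.6, 208.6, 169.9]
ee_rot: [[0.059, -0.998, 0.0], [-0.998, -0.059, 0.0], [-0.0, -0.0, -1.0]]
wrist_force: [-0.5, 0.8, -1.8]
grip_width: 0.223
grip_force: 38.9
```

```bash
python3 - <<'E'
from h import *
s=manip.read_state();print(s['grip_width'],s['tool_pos'],s['wrist_force'])
zb=s['tool_pos'][2]-106.6
for n in('scene',):
    c=cam(n); save(c,'ov2_%s.png'%n,(230,80,430,200),3); w=cloud(c); W=w[~np.isnan(w[...,0])]
    m=(np.hypot(*(W[:,:2]-[489,208]).T)<175); W=W[m]; q=rot(W[:,:2]-np.array([489.2,208.4]),-np.radians(3.3))
    # all ledge-top points by corner, upper and lower
    for nm,z in(('low',0),('up',zb)):
        k=(W[:,2]>z+53.5)&(W[:,2]<z+59)&(abs(q[:,1])>80)
        for sy in(-1,1):
            qq=q[k&(sy*q[:,1]>0)]
            for lo,hi in((-85,-36.5),(-36.5,0),(0,36.9),(37,85)):
                a=qq[(qq[:,0]>lo)&(qq[:,0]<hi)]
                if len(a)>5: print(nm,sy,(lo,hi),len(a),a.min(0).round(),a.max(0).round())
E
```

```text
0.22331746743875994 [489.55009277 208.57804032 169.89076343] [-0.47764926  0.84432541 -1.75338573]
low -1 (-85, -36.5) 29 [ -71. -111.] [-38. -90.]
low -1 (0, 36.9) 31 [   4. -110.] [ 36. -87.]
up -1 (-36.5, 0) 60 [ -36. -111.] [ -3. -87.]
up -1 (37, 85) 58 [  40. -110.] [ 71. -88.]
up 1 (37, 85) 51 [39. 86.] [ 71. 110.]
```

View pics/ov2_scene.png

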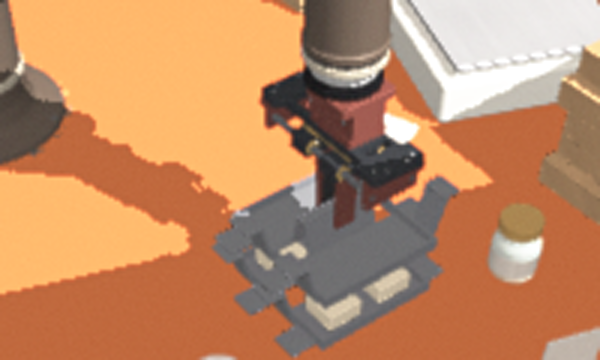

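The image shows the upper tray hovering just above the lower tray's ledges, aligned within about 1 mm. Setting it down.

Request:
move_arm(
  deltas=[0,0,2,0,0,0,2,0,0,0,1,0,0,0,1,0,0,0,1,0,0,0,1,0,0,0,0,0,0,0,0,0],
)

```text
time: 54.9
tool_pos: [489.3, 208.6, 162.5]
ee_rot: [[0.059, -0.998, 0.001], [-0.998, -0.059, -0.001], [0.001, -0.0, -1.0]]
wrist_force: [-3.5, -3.1, 8.2]
grip_width: 0.222
grip_force: 40.0
```

Request:
move_arm(
  deltas=[0,0,0,0,0,0,0,0,0,0,0,0,0,0,0,0,0,0,0,0,0,0,0,0,0,0,0,0,0,0,0,0],
)

```text
time: 55.9
tool_pos: [489.3, 208.6, 162.5]
ee_rot: [[0.059, -0.998, 0.001], [-0.998, -0.059, -0.001], [0.001, -0.0, -1.0]]
wrist_force: [-3.6, -1.7, 8.9]
grip_width: 0.221
grip_force: 40.0
```

Request:
move_arm(
  deltas=[0,0,0,0,0,0,0,0,0,0,0,0,0,0,0,0,0,0,0,0,0,0,0,0,0,0,0,0,0,0,0,0],
  gripper=-0.2,
)

```text
time: 56.9
tool_pos: [489.4, 208.5, 161.6]
ee_rot: [[0.059, -0.998, -0.0], [-0.998, -0.059, -0.0], [0.0, 0.0, -1.0]]
wrist_force: [0.4, 0.4, -0.4]
grip_width: 0.595
grip_force: 0.0
```

Request:
move_arm(
  deltas=[0,0,-10,0,0,0,-30,0,0,0,-50,0,0,0,-60,0,0,0,-50,0,0,0,0,0,0,0,0,0,0,0,0,0],
)

```text
time: 57.9
tool_pos: [489.1, 208.0, 360.4]
ee_rot: [[0.059, -0.998, -0.002], [-0.998, -0.059, -0.001], [0.001, 0.002, -1.0]]
wrist_force: [-1.4, 0.6, -0.0]
grip_width: 0.604
grip_force: 0.0
```

Request:
move_arm(
  deltas=[50,0,0,0,55,0,0,0,55,0,0,0,55,0,0,0,55,0,0,0,0,0,0,0,0,0,0,0,0,0,0,0],
)

```text
time: 58.9
tool_pos: [505.0, -59.3, 361.5]
ee_rot: [[0.061, -0.998, -0.0], [-0.998, -0.061, 0.0], [-0.0, 0.0, -1.0]]
wrist_force: [0.2, 0.6, -0.2]
grip_width: 0.6
grip_force: 0.0
```

```bash
python3 - <<'E'
from h import *
s=manip.read_state();print(s['tool_pos'],s['time'])
for n in('scene','top'):
    c=cam(n); save(c,'fin_%s.png'%n,(140,80,460,300) if n=='scene' else (130,110,460,340),2.4); w=cloud(c); W=w[~np.isnan(w[...,0])]
    print(n,'up',np.round(fit_tray(W,np.array([489.3,208.6]),np.pi+.05,56),2))
    W=W[np.hypot(*(W[:,:2]-[489,208]).T)<175]; q=rot(W[:,:2]-np.array([489.2,208.4]),-np.radians(3.3))
    for nm,z in(('low',0),('up',56)):
        k=(W[:,2]>z+53.5)&(W[:,2]<z+59)&(abs(q[:,1])>80)
        for sy in(-1,1):
            for lo,hi in((-85,-36.5),(-36.5,0),(0,36.9),(37,85)):
                i=k&(sy*q[:,1]>0)&(q[:,0]>lo)&(q[:,0]<hi);a=q[i]
                if len(a)>10: print(nm,sy,(lo,hi),len(a),a.min(0).round(),a.max(0).round(),W[i][:,2].mean().round(1))
feed()
E
```

```text
[505.03651654 -59.32175874 361.54185903] 58.9
scene up [ 4.9085e+02  2.0770e+02 -1.7675e+02  2.0000e-01  2.2600e+02]
low -1 (-85, -36.5) 26 [ -71. -111.] [-37. -80.] 56.0
low -1 (0, 36.9) 22 [   4. -110.] [ 36. -85.] 56.2
up -1 (-36.5, 0) 54 [ -34. -111.] [ -2. -87.] 112.5
up -1 (37, 85) 62 [  39. -110.] [ 72. -88.] 112.3
up 1 (-36.5, 0) 44 [-35.  87.] [ -2. 108.] 112.6
up 1 (37, 85) 51 [38. 87.] [ 72. 111.] 112.4
top up [ 4.9026e+02  2.1019e+02 -1.7664e+02  1.5000e-01  5.0900e+02]
low -1 (-85, -36.5) 36 [ -68. -108.] [-38. -80.] 57.6
low -1 (0, 36.9) 37 [   4. -108.] [ 34. -80.] 57.4
low 1 (-85, -36.5) 24 [-67.  83.] [-38. 110.] 57.0
low 1 (0, 36.9) 30 [ 5. 80.] [ 36. 112.] 57.4
up -1 (-36.5, 0) 111 [ -35. -107.] [ -3. -86.] 112.5
up -1 (37, 85) 112 [  39. -108.] [ 70. -86.] 112.5
up 1 (-36.5, 0) 95 [-35.  90.] [ -3. 111.] 112.6
up 1 (37, 85) 113 [39. 89.] [ 71. 111.] 112.5Traceback (most recent call last):
  File "<stdin>", line 13, in <module>
  File "h.py", line 53, in feed
    m=(abs(L[:,0])<22)&(abs(L[:,1])<22)&(L[:,2]>14); print(' stack top',np.percentile(L[m][:,2],[10,50,90]).round())
                                                                        ~~~~~~~~~~~~~^^^^^^^^^^^^^^^^^^^^^^
    return _quantile_unchecked(
        a, q, axis, out, overwrite_input, method, keepdims, weights)
    return _ureduce(a,
                    func=_quantile_ureduce_func,
    ...<5 lines>...
                    overwrite_input=overwrite_input,
                    method=method)
    r = func(a, **kwargs)
    result = _quantile(arr,
                       quantiles=q,
    ...<2 lines>...
                       out=out,
                       weights=wgt)
    slices_having_nans = np.isnan(arr[-1, ...])
                                  ~~~^^^^^^^^^
IndexError: index -1 is out of bounds for axis 0 with size 0
```

View pics/fin_scene.png

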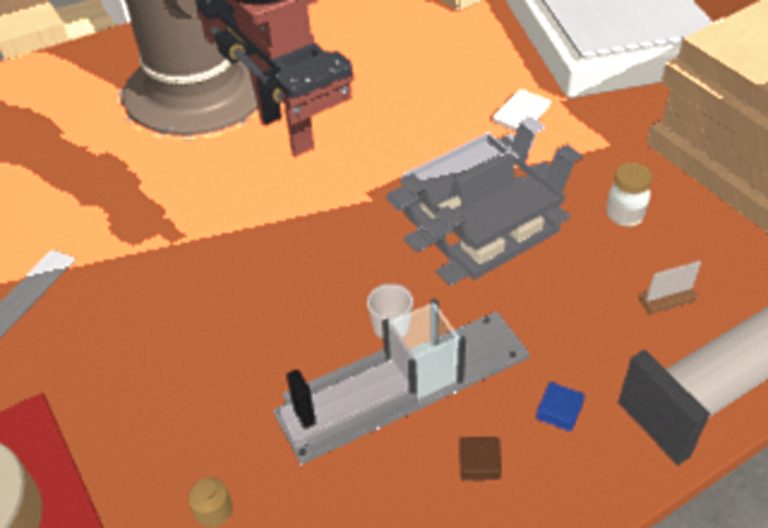

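The image shows the turned tray level on the left tray's ledges (all four of its ledges at 112.5 mm). The cheeses lie flat below, the shaft is empty, the slide is home and the bystanders are in place. Handing in.

```bash
python3 -c "
from rig import manip
print(manip.close_job())"
```

```text
the job is handed in; nothing more can be done
None
```

The job is handed in, though the hand-in returned no verdict: all four cheeses lie flat in the left tray, and the emptied right tray, turned half a turn, stands level on its ledges about 1 mm off centre, with the slide home and the bystanders undisturbed.

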